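Fill the round tub of knobbed test weights

TASK

The round tub holds seven of the steel knobbed weights, one in the middle and six round it, but four are in it now and one of those, the stray, stands away from its neighbour and is in the way: first move it along the wall until it is flush against that neighbour. Then put the three weights from the desk into the remaining places, so that all seven stand upright on the tub's floor. Do not drop any weight, and leave the tape roll, the battery and the loupe alone.

Things in the scene. Friction and masses are not known exactly. Their poses are not given: they have to be found in the camera images.
- tub_floor (a point): centre of the inner floor (5 mm above the desk) of the round aluminium tub, which is fixed; inside radius 63 mm, outside 67 mm, foot ring 70 mm, rim 30 mm above the desk; z up. Seven weights fill it: one in the middle, six round it by the wall at 40 to 43 mm from the centre; spread evenly they have about 3 mm between neighbours.
- weight_1_centre (a point): steel knobbed weight, 250 g nominal: cylinder 40 mm diameter x 32 mm tall, 3 mm chamfer round its foot; on top, on its axis, a plain knob 12 mm diameter x 28 mm tall (60 mm overall) to take it by. This point: on its axis, half-way up, 30 mm above its underside; the knob spans +2 to +30 mm from it; z up. Starts standing on the desk, to the right of the tub.
- weight_2_centre (a point): steel knobbed weight, 250 g nominal: cylinder 40 mm diameter x 32 mm tall, 3 mm chamfer round its foot; on top, on its axis, a plain knob 12 mm diameter x 28 mm tall (60 mm overall) to take it by. This point: on its axis, half-way up, 30 mm above its underside; the knob spans +2 to +30 mm from it; z up. Starts standing on the desk, to the right of the tub.
- weight_3_centre (a point): steel knobbed weight, 250 g nominal: cylinder 40 mm diameter x 32 mm tall, 3 mm chamfer round its foot; on top, on its axis, a plain knob 12 mm diameter x 28 mm tall (60 mm overall) to take it by. This point: on its axis, half-way up, 30 mm above its underside; the knob spans +2 to +30 mm from it; z up. Starts standing on the desk, to the right of the tub.
- weight_middle_centre (a point): steel knobbed weight, 250 g nominal: cylinder 40 mm diameter x 32 mm tall, 3 mm chamfer round its foot; on top, on its axis, a plain knob 12 mm diameter x 28 mm tall (60 mm overall) to take it by. This point: on its axis, half-way up, 30 mm above its underside; the knob spans +2 to +30 mm from it; z up. Starts in the middle of the tub.
- weight_rim_a_centre (a point): steel knobbed weight, 250 g nominal: cylinder 40 mm diameter x 32 mm tall, 3 mm chamfer round its foot; on top, on its axis, a plain knob 12 mm diameter x 28 mm tall (60 mm overall) to take it by. This point: on its axis, half-way up, 30 mm above its underside; the knob spans +2 to +30 mm from it; z up. Starts in the tub against its wall, between weight_rim_b and the stray; it is the stray's nearest neighbour along the wall.
- weight_rim_b_centre (a point): steel knobbed weight, 250 g nominal: cylinder 40 mm diameter x 32 mm tall, 3 mm chamfer round its foot; on top, on its axis, a plain knob 12 mm diameter x 28 mm tall (60 mm overall) to take it by. This point: on its axis, half-way up, 30 mm above its underside; the knob spans +2 to +30 mm from it; z up. Starts in the tub against its wall, beside weight_rim_a, on the side away from the stray.
- weight_stray_centre (a point): steel knobbed weight, 250 g nominal: cylinder 40 mm diameter x 32 mm tall, 3 mm chamfer round its foot; on top, on its axis, a plain knob 12 mm diameter x 28 mm tall (60 mm overall) to take it by. This point: on its axis, half-way up, 30 mm above its underside; the knob spans +2 to +30 mm from it; z up. Starts in the tub against its wall, but 14 to 24 mm of empty gap away from weight_rim_a, so that it blocks one of the remaining places.
- tape_roll_point (a point): bystander: white roll of tape lying flat, 68 mm diameter, 19 mm high; point on its axis 10 mm above the desk
- nine_volt_point (a point): bystander: standing block battery, 18x29x47 mm; point on its upright axis 10 mm above the desk
- loupe_point (a point): bystander: black eye loupe standing on the desk, 35 mm diameter, 34 mm high; point on its axis 10 mm above the desk
Things that resemble listed ones, but are neither listed nor needed, are in the scene too. What is shaped like the part that bears weight_3_centre but red or turquoise is not meant.

How it is judged:
By the outcome, as a careful person would: the job done as asked, in the order asked, and still so for the second after the job is handed in, with the robot touching nothing.
It also fails if it takes over 72 s, if anything falls off the work surface, if the arm or the gripper's body presses on something with over 40 N, if the wrist force passes 120 N, or if a joint passes its speed limit or range.

ROBOT

A 6-joint arm with a two-finger parallel gripper is mounted at the origin on a cart in front of the work surface, level with it; the furniture and walls round the work are solid. World frame = base frame: x ahead of the robot, y to its left, z up, the work surface at z = 0. Lengths are in m, angles in rad, forces in N, time in s.
With the tool pointing down it reaches from about 0.35 to 0.975 m from the base axis. Payload 7.1 kg.
Tool frame: the origin (TCP) lies at the centre of the arm's flange, where the gripper is bolted on; the fingertips stand 182 mm ahead of it and the grasp point (between the pads) lies 163 mm ahead of it; z points along the fingers, x is the direction in which the jaws open and shut, and the axes are right-handed (so a half turn about z gives the same grasp; the last joint's range is limited). The gripper opens to 88 mm and grips with 3 to 60 N. Pads are 20 mm wide; open, the fingers measure 115 mm over their backs; the gripper's body (75 mm by 178 mm) begins 61 mm behind the grasp point.
Start: joints at [-1.248, 0.423, 1.63, -0, 1.089, -0.019], TCP at [0.21, -0.589, 0.405] pointing down, gripper open.
Joint ranges: [-3, 3], [-0.9, 2.11], [0.09, 2.58], [-1.31, 4.45], [0.11, 2.69], [-2.54, 2.54]. Speed limits (rad/s): [2.39, 2.39, 3.01, 3.14, 3.14, 3.14].

INTERFACE

Orientations are given as [roll, pitch, yaw] about the fixed x, y, z axes, in that order (R = Rz(yaw) Ry(pitch) Rx(roll)).
In Python, from plant import robot, snapshot, calibration, job gives the robot as it stands.
- The arm moves only by the tool play_rows, never from a script. Its argument "series" is one flat list of numbers, 5 for each row, row after row: the finger opening in cm, from 0 to 8.78, then the shift along the tool's x, y, z in cm, then the turn about the tool's z in rad. In form: [fingers, tx, ty, tz, roll, fingers, tx, ty, tz, roll, ...]. A call has 1 to 12 rows; each row is the pose to reach, as a shift and turn from the pose commanded when the call began, along the tool's axes at that moment; what a row does not reach only later rows make up. A row lasts 1/12 s, in which the tool goes at most 41.7 mm and 7.16 degrees, less where a joint would pass 70% of its speed; a pose out of reach is approached as far as the arm can. A call with a gripper value outside its range is refused whole. The fingers move at their own pace and stop on an object; "squeeze" is the grip in N (left out, the last holds). Time passes only in rows, so rows that repeat a pose let the fingers close. It gives the time, the measured TCP pose, the force and the opening at its end, in the units of the state.
- robot.get_state(): the state, without advancing time (a new reading comes with each control period).
- snapshot(name): name is "side" or "top" or "wrist"; returns the picture (420x560x3 uint8, red, green, blue); there is no depth.
- calibration(name): a dict with "intrinsics" (3x3 intrinsics, pixels), "position" and "attitude" of the camera in the world. Camera axes: x right, y up, looking along -z (the intrinsics and any distortion apply to the point x, -y, -z); pixel columns grow to the right and rows downward; lengths in m; the calibration is good to about 2 mm. A picture is of the moment at which its call begins: read the wrist's pose just before it. calibration takes no time and is no camera call; for the wrist camera it gives the pose at the moment of the call.
- job.finish_job(): hands the job in, once; it reports no verdict.
The state is a dict: "time_s": time; "joint_pos": joint angles; "qd": joint speeds; "effort": joint torques, N m; "ee_pos": TCP position; "eef_rot": TCP orientation; "contact_force": force on the tool from outside, world axes, zero at the start; "moment": the same for the moment, N m; "opening": finger opening in m.
Only numpy, scipy, OpenCV 4.12 (cv2) and the standard library are available. Lean on these libraries where they do the work, as an engineer would, in place of code of your own. Each camera call takes 0.05 s, during which the arm holds its last target. There are 200 camera calls.

## Working session

There is one attempt and no reset: what is moved stays moved. The work goes in short steps, Python scripts to look and compute and a tool call to move; the robot and the scene stay as the last step left them, time stands still between calls to the robot, and variables do not carry over. Pictures are saved under pics/ and viewed, about 8 in all and at most 12, crops included, and the job is handed in when it is done.

Besides the shell and the picture viewer there is one more tool, called after "Emit:" as a command line: name --argument value ..., lists and objects as JSON in quotes. play_rows: Moves the arm, as the interface text tells. Its arguments: {"type":"object","properties":{"series":{"type":"array","items":{"type":"number"}},"squeeze":{"type":"number"}},"required":["series"]}

```bash
mkdir -p pics; ls; cat > h.py <<'E'
import sys; sys.path.insert(0,'.')
import numpy as np, cv2
from plant import robot, snapshot, calibration, job
def save(n,im): cv2.imwrite(f'pics/{n}.png',im[:,:,::-1])
def cast(c,u,v,z):
    K=np.array(c['intrinsics']);p=np.array(c['position']);R=np.array(c['attitude'])
    d=np.linalg.inv(K)@[u,v,1]; d=R@(d*[1,-1,-1]); return p+d*(z-p[2])/d[2]
def proj(c,P):
    K=np.array(c['intrinsics']);p=np.array(c['position']);R=np.array(c['attitude'])
    q=R.T@(np.array(P)-p)*[1,-1,-1]; q=K@q; return q[:2]/q[2]
E
python3 - <<'E'
from h import *
print(robot.get_state())
for n in ('side','top','wrist'):
    print(n,calibration(n))
t=snapshot('top');s=snapshot('side');save('top0',t);save('side0',s);save('wrist0',snapshot('wrist'))
E
```

```text
pics
{'time_s': 0.0, 'joint_pos': array([-1.24800752e+00,  4.23870871e-01,  1.63067749e+00,  2.00769597e-05,
        1.08860442e+00, -1.90163527e-02]), 'qd': array([ 0.00103424, -0.00100753, -0.00054749, -0.00062114, -0.00130758,
       -0.00087371]), 'effort': array([-1.54664940e-03, -5.44627082e+01, -2.73670185e+01,  6.43603038e-02,
        2.29661143e-02, -1.37086245e-04]), 'ee_pos': array([ 0.20942311, -0.58858031,  0.40388764]), 'eef_rot': array([-3.14154522e+00,  1.55951083e-03, -1.22900045e+00]), 'contact_force': array([ 0.20762802,  0.13944508, -0.48983055]), 'moment': array([-0.02513599,  0.02026832,  0.03429654]), 'opening': 0.0877987369702419}
side {'intrinsics': array([[461.3566572 ,   0.        , 286.33387168],
       [  0.        , 461.3566572 , 210.04076964],
       [  0.        ,   0.        ,   1.        ]]), 'position': array([ 0.45551623, -0.82438432,  0.66498234]), 'attitude': array([ 0.91061276, -0.00758748, -0.11258788])}
top {'intrinsics': array([[469.52891791,   0.        , 278.73105817],
       [  0.        , 469.52891791, 220.13686865],
       [  0.        ,   0.        ,   1.        ]]), 'position': array([ 0.49371321, -0.04536902,  0.92130383]), 'attitude': array([ 0.06726715,  0.01713512, -1.55161084])}
wrist {'intrinsics': array([[351.77536661,   0.        , 282.49584629],
       [  0.        , 351.77536661, 212.88244872],
       [  0.        ,   0.        ,   1.        ]]), 'position': array([ 0.28393369, -0.56230261,  0.38377668]), 'attitude': array([-0.29203195,  0.00181583, -1.22987243])}
```

Attitude is roll/pitch/yaw; I'll fix the helper.

```bash
sed -i "s/R=np.array(c\['attitude'\])/R=Rotation.from_euler('xyz',c['attitude']).as_matrix()/; 1i from scipy.spatial.transform import Rotation" h.py; grep -c from_euler h.py
```

```text
2
```

View pics/top0.png

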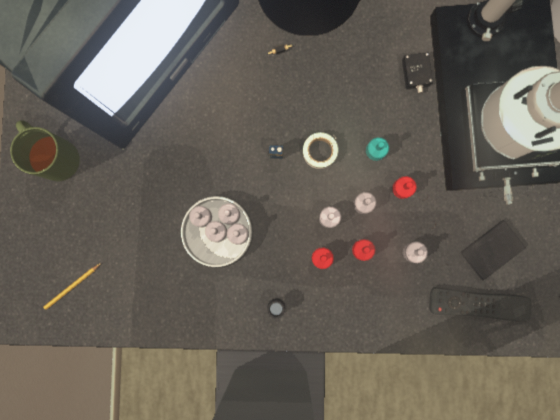

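View pics/side0.png

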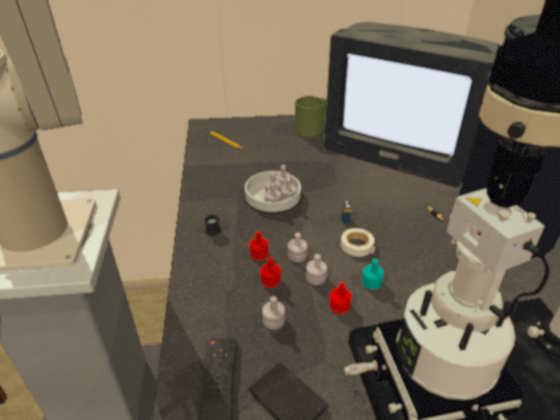

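The top view shows the tub at (216,232), with weights in it at (200,215), (229,213), (215,231) and (237,233). On the desk, steel weights stand at (330,217), (365,203) and (416,252). The look-alikes are red at (405,187), (322,258) and (364,250), and turquoise at (377,148). I choose the three steel ones. Next comes one close crop to check that choice, along with measurements.

```bash
python3 - <<'E'
from h import *
t=cv2.imread('pics/top0.png')[:,:,::-1]
a=cv2.resize(t[185:280,170:265],(570,570),interpolation=cv2.INTER_CUBIC)
b=[cv2.resize(t[v-20:v+20,u-20:u+20],(190,190),interpolation=cv2.INTER_CUBIC) for u,v in((330,217),(365,203),(416,252))]
save('crop0',np.hstack([a,np.vstack(b)]))
c=calibration('top')
print(np.round(cast(c,216,232,.03),3))
# tub rim check sizes
for r in (0.067,):
  print([np.round(proj(c,list(cast(c,216,232,.03)[:2]+r*np.array([np.cos(q),np.sin(q)]))+[.03])) for q in (0,1.57,3.14,4.71)])
hsv=cv2.cvtColor(np.ascontiguousarray(t),cv2.COLOR_RGB2HSV)
for u,v in((330,217),(365,203),(416,252),(237,233),(216,255)): print(t[v,u],hsv[v,u])
E
```

```text
[0.529 0.09  0.03 ]
[array([217., 197.]), array([181., 231.]), array([215., 267.]), array([251., 233.])]
[222 204 191] [ 13  36 222]
[154 137 128] [ 10  43 154]
[144 129 120] [ 11  42 144]
[195 176 164] [ 12  41 195]
[194 187 170] [ 21  32 194]
```

View pics/crop0.png

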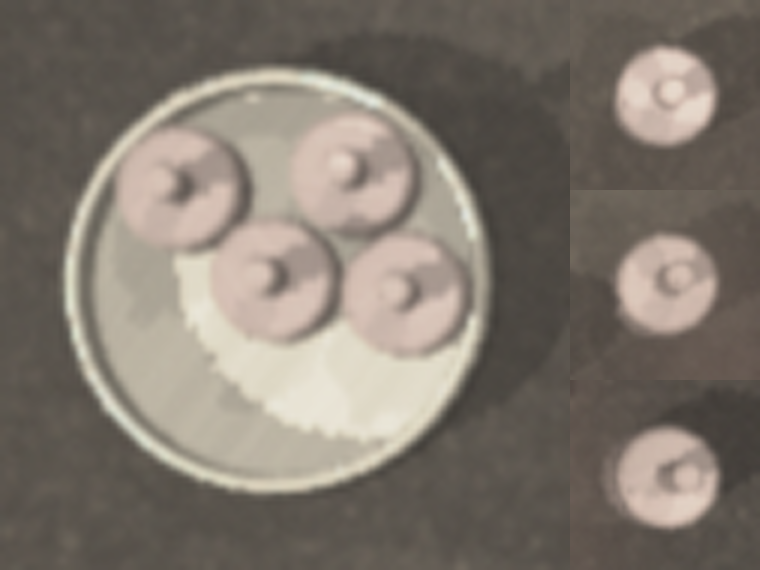

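The crop confirms plain steel knobbed weights at all three desk spots. In the tub, the upper-left weight (crop 183,188) stands apart, so it is the stray. Rim_a is at the top (353,174), rim_b at the right (407,294) and the middle one at (275,281). Now I measure them.

```bash
cat >> h.py <<'E'
def circ(im,u,v,r,w=None,k=6):
    """Hough circle near (u,v), radius r px, in k-fold upsampled crop"""
    w=int(w or r+8); u0,v0=int(u)-w,int(v)-w
    g=cv2.cvtColor(np.ascontiguousarray(im[v0:v0+2*w+1,u0:u0+2*w+1]),cv2.COLOR_RGB2GRAY)
    g=cv2.GaussianBlur(cv2.resize(g,None,fx=k,fy=k,interpolation=cv2.INTER_CUBIC),(0,0),2)
    c=cv2.HoughCircles(g,cv2.HOUGH_GRADIENT,1,500,param1=60,param2=8,minRadius=int(k*r*.9),maxRadius=int(k*r*1.12))
    if c is None: return None
    x,y,rr=c[0][0]; return np.array([(x+.5)/k-.5+u0,(y+.5)/k-.5+v0,rr/k])
E
python3 - <<'E'
from h import *
t=cv2.imread('pics/top0.png')[:,:,::-1]; c=calibration('top'); f=469.5
def m(n,u,v,z,R):
    r=f*R/(c['position'][2]-z); q=circ(t,u,v,r)
    if q is None: print(n,None); return
    print(n,q.round(1),'exp r',round(r,1),(cast(c,q[0],q[1],z)*1000).round(1)); return cast(c,q[0],q[1],z)
tb=m('tubrim',216.3,231.7,.03,.067)
P=[m(n,170+x/6,185+y/6,.037,.02) for n,x,y in(('stray',183,188),('a',353,174),('b',407,294),('mid',275,281))]
for p in P:
    d=(p-tb)[:2]*1000; print(np.hypot(*d).round(1),np.degrees(np.arctan2(d[1],d[0])).round(1))
W=[m(n,u,v,.032,.02) for n,u,v in(('w1',330,217),('w2',365,203),('w3',416,252))]
for n,u,v in(('k1',170-170+330+1,205-0-0),): pass
for w in W: print('knob top should be at',proj(c,[w[0],w[1],.06]).round(1))
for w in P: print('knob top should be at crop',((proj(c,[w[0],w[1],.065])-[170,185])*6).round())
E
```

```text
tubrim [215.7 231.3  35.3] exp r 35.3 [529.9  90.7  30. ]
stray [199.8 216.5  11.7] exp r 10.6 [557.2 120.5  37. ]
a [228.  213.7  11.7] exp r 10.6 [563.5  67.2  37. ]
b [237.7 233.3  11. ] exp r 10.6 [526.6  47.9  37. ]
mid [216.7 231.5  10.3] exp r 10.6 [529.4  87.8  37. ]
40.4 47.5
41.0 -35.0
42.9 -94.4
3.0 -100.8
w1 [329.3 217.   10.1] exp r 10.6 [ 561.  -124.8   32. ]
w2 [364.8 201.8  10.4] exp r 10.6 [ 591.1 -191.7   32. ]
w3 [416.  252.2  10.5] exp r 10.6 [ 497.6 -288.3   32. ]
knob top should be at [330.7 215.9]
knob top should be at [367.4 200.2]
knob top should be at [420.2 252.2]
knob top should be at crop [162. 182.]
knob top should be at crop [337. 165.]
knob top should be at crop [396. 286.]
knob top should be at crop [266. 275.]
```

Emit:
play_rows --series '[8, -30, -30, 5, 0, 8, -30, -30, 5, 0, 8, -30, -30, 5, 0, 8, -30, -30, 5, 0, 8, -30, -30, 5, 0, 8, -30, -30, 5, 0, 8, -30, -30, 5, 0, 8, -30, -30, 5, 0, 8, -30, -30, 5, 0, 8, -30, -30, 5, 0, 8, -30, -30, 5, 0, 8, -30, -30, 5, 0]' --squeeze 15

```text
time_s: 1.15
ee_pos: [0.3923, -0.2033, 0.3543]
eef_rot: [3.141, 0.001, -1.224]
contact_force: [-0.2, -0.7, -0.4]
opening: 0.0803
```

Emit:
play_rows --series '[3, -25.16, -26.51, 3, 0, 3, -25.16, -26.51, 3, 0, 3, -25.16, -26.51, 3, 0, 3, -25.16, -26.51, 3, 0, 3, -25.16, -26.51, 3, 0, 3, -25.16, -26.51, 3, 0, 3, -25.16, -26.51, 3, 0, 3, -25.16, -26.51, 3, 0, 3, -25.16, -26.51, 3, 0, 3, -25.16, -26.51, 3, 0, 3, -25.16, -26.51, 3, 0, 3, -25.16, -26.51, 3, 0]'

```text
time_s: 2.15
ee_pos: [0.557, 0.119, 0.3244]
eef_rot: [3.14, -0.0, -1.23]
contact_force: [0.2, -0.5, -0.4]
opening: 0.0297
```

```bash
cat >> h.py <<'E'
def look(n):
    s=robot.get_state(); c=calibration('wrist'); im=snapshot('wrist'); save(n,im); np.save(f'pics/{n}.npy',c,allow_pickle=True)
    st(s); return s,c,im
def st(s=None):
    s=s or robot.get_state()
    print('t',round(s['time_s'],2),'p',(s['ee_pos']*1000).round(1),'rot',s['eef_rot'].round(3),'F',s['contact_force'].round(1),'op',round(s['opening']*1000,1))
def totool(s,dx,dy):
    y=s['eef_rot'][2]; print('tx,ty cm',np.round([100*(np.cos(y)*dx+np.sin(y)*dy),100*(np.sin(y)*dx-np.cos(y)*dy)],2))
E
python3 -c "
from h import *
look('w1')"
```

```text
t 2.15 p [557.  119.  324.4] rot [ 3.14 -0.   -1.23] F [ 0.2 -0.5 -0.4] op 29.7
```

View pics/w1.png

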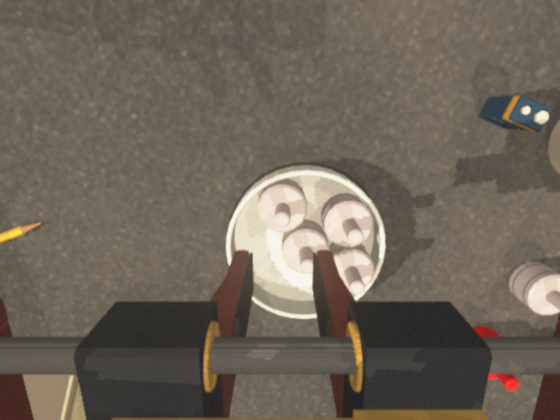

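The wrist view shows the tub between the finger tips. Knob tops: stray (282,217), rim_a (354,236), middle (306,262), rim_b (356,287). The tub rim circle is about (306,240).

```bash
python3 - <<'E'
from h import *
im=cv2.imread('pics/w1.png')[:,:,::-1]; c=np.load('pics/w1.npy',allow_pickle=True).item()
for n,u,v,z in(('stray',282,219,.065),('a',355,237,.065),('mid',307,263,.065),('b',356,286,.065)):
    print(n,(cast(c,u,v,z)*1000).round(1), proj(c,list(cast(c,u,v,z)[:2])+[.037]).round())
# body-top ellipse: use Hough near projections
for n,u,v in(('stray',282,206),('a',347,221),('mid',304,249),('b',352,270)):
    q=circ(im,u,v,24); print(n,q.round(1),(cast(c,q[0],q[1],.037)*1000).round(1))
# rim: bright ring fit - left,right,top,extremes
g=cv2.cvtColor(np.ascontiguousarray(im),cv2.COLOR_RGB2GRAY)
from scipy.optimize import least_squares
pts=[]
for a in np.radians(np.arange(150,390,4)):   # outer edge, search inward, image angles
    rr=np.arange(95,70,-.5); xs=306+rr*np.cos(a); ys=241+rr*np.sin(a)
    v=g[ys.round().astype(int),xs.round().astype(int)]
    i=np.argmax(v>150)
    if v[i]>150 : pts.append(cast(c,xs[i],ys[i],.03)[:2]*1000)
pts=np.array(pts)
f=least_squares(lambda p:np.hypot(*(pts-p[:2]).T)-p[2],[530,90,67],loss='soft_l1'); print('tub',f.x.round(1),len(pts),np.abs(f.fun).mean())
E
```

```text
stray [559.  119.9  65. ] [282. 208.]
a [563.8  65.4  65. ] [348. 225.]
mid [532.9  90.9  65. ] [305. 248.]
b [527.5  49.2  65. ] [349. 270.]
stray [281.5 206.   25.4] [560.5 120.9  37. ]
a [347.5 220.2  26. ] [567.1  67.3  37. ]
mid [304.7 243.8  23.4] [536.7  92.4  37. ]
b [350.  270.5  25.8] [526.9  48.4  37. ]
tub [531.2  89.8  66.8] 56 0.501976744849383
```

Emit:
play_rows --series '[3, -0.07, -0.18, 3, 0, 3, -0.07, -0.18, 6, 0, 3, -0.07, -0.18, 8.5, 0, 3, -0.07, -0.18, 9.6, 0, 3, -0.07, -0.18, 10.1, 0, 3, -0.07, -0.18, 10.1, 0, 0.8, -0.07, -0.18, 10.1, 0, 0.8, -0.07, -0.18, 10.1, 0, 0.8, -0.07, -0.18, 10.1, 0, 0.8, -0.07, -0.18, 10.1, 0, 0.8, -0.07, -0.18, 10.1, 0]' --squeeze 15

```text
time_s: 3.12
ee_pos: [0.559, 0.1216, 0.2248]
eef_rot: [-3.139, -0.001, -1.229]
contact_force: [0.3, -2.1, 5.5]
opening: 0.0111
```

```bash
python3 -c "
from h import *
s,c,im=look('w2')
print(s['ee_pos'][:2]*1000-[530.7,90.2])
totool(s,.0055,-.0065);totool(s,.0106,-.0143);totool(s,.0118,-.0173)
print(proj(c,list(s['ee_pos'][:2])+[.065]))
t=snapshot('top');save('t2',t)"
```

```text
t 3.12 p [559.  121.6 224.8] rot [-3.139e+00 -1.000e-03 -1.229e+00] F [ 0.3 -2.1  5.5] op 11.1
[28.32388198 31.40682373]
tx,ty cm [ 0.8 -0.3]
tx,ty cm [ 1.7  -0.52]
tx,ty cm [ 2.03 -0.53]
[281.93512237 293.27504342]
```

View pics/w2.png

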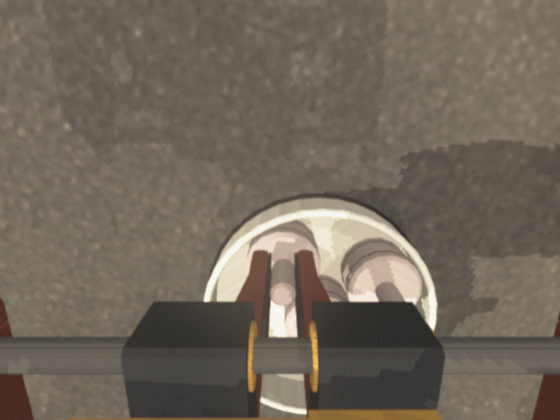

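The knob is held: opening 11.1 mm, seen at (283,293) against a predicted (282,293). Now I slide it along the wall.

Emit:
play_rows --series '[0.8, 0.2, -0.1, -0.1, 0, 0.8, 0.4, -0.17, -0.1, 0, 0.8, 0.6, -0.24, -0.1, 0, 0.8, 0.8, -0.3, -0.1, 0, 0.8, 1.0, -0.36, -0.1, 0, 0.8, 1.2, -0.42, -0.1, 0, 0.8, 1.35, -0.46, -0.1, 0, 0.8, 1.5, -0.49, -0.1, 0, 0.8, 1.5, -0.49, -0.1, 0, 0.8, 1.5, -0.49, -0.1, 0]'

```text
time_s: 4.05
ee_pos: [0.5682, 0.1089, 0.2247]
eef_rot: [-3.142, -0.0, -1.229]
contact_force: [-0.3, 1.2, 2.1]
opening: 0.0116
```

```bash
python3 -c "
from h import *
st()"
```

```text
t 4.05 p [568.2 108.9 224.7] rot [-3.142 -0.    -1.229] F [-0.3  1.2  2.1] op 11.6
```

Emit:
play_rows --series '[0.8, 0.07, -0.01, 0, 0, 0.8, 0.14, -0.02, 0, 0, 0.8, 0.2, -0.02, 0, 0, 0.8, 0.2, -0.02, 0, 0]'

```text
time_s: 4.38
ee_pos: [0.569, 0.1072, 0.2247]
eef_rot: [-3.142, -0.0, -1.229]
contact_force: [-1.6, 1.3, 4.6]
opening: 0.0115
```

Emit:
play_rows --series '[0.8, 0.05, 0, 0, 0, 0.8, 0.1, 0, 0, 0, 0.8, 0.1, 0, 0, 0]'

```text
time_s: 4.63
ee_pos: [0.5694, 0.1062, 0.2247]
eef_rot: [-3.141, -0.0, -1.229]
contact_force: [-0.8, 2.5, 3.4]
opening: 0.0116
```

```bash
python3 -c "
from h import *
st(); t=snapshot('top'); save('t3',t)
a=cv2.resize(t[185:280,170:265],(570,570),interpolation=cv2.INTER_CUBIC); save('t3c',a)"
```

```text
t 4.63 p [569.4 106.2 224.7] rot [-3.141 -0.    -1.229] F [-0.8  2.5  3.4] op 11.6
```

Same picture as before (my mistake). I push a little more, then look with the wrist camera.

Emit:
play_rows --series '[0.8, 0.05, 0.01, 0, 0, 0.8, 0.1, 0.01, 0, 0, 0.8, 0.1, 0.01, 0, 0]'

```text
time_s: 4.93
ee_pos: [0.5696, 0.1053, 0.2247]
eef_rot: [-3.141, -0.0, -1.229]
contact_force: [-1.2, 3.4, 3.8]
opening: 0.0118
```

```bash
python3 -c "
from h import *
s,c,im=look('w3'); save('w3c',cv2.resize(im[180:330,190:450],(780,450),interpolation=cv2.INTER_CUBIC))"
```

```text
t 4.93 p [569.6 105.3 224.7] rot [-3.141 -0.    -1.229] F [-1.2  3.4  3.8] op 11.8
```

View pics/w3c.png

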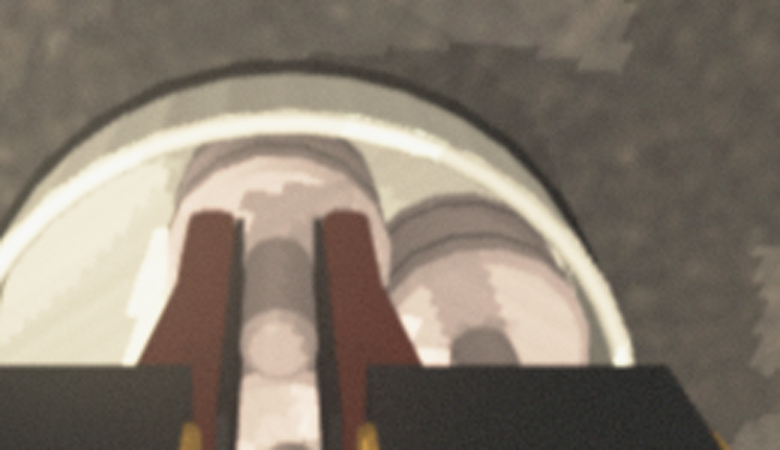

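Flush contact is visible at crop (388,262), and the push force has risen to 3.4 N. I release and go to the first desk weight.

Emit:
play_rows --series '[2.6, 0, 0, 0, 0, 2.6, 0, 0, 0, 0, 2.6, 0, 0, 0, 0, 2.6, 0, 0, -1.5, 0, 2.6, 0, 0, -4.5, 0, 2.6, 0, 0, -8, 0, 4, 4, 1.5, -9, 0, 4, 8, 3, -9, 0, 4, 12, 4.7, -9, 0]'

```text
time_s: 5.73
ee_pos: [0.5662, -0.0194, 0.3161]
eef_rot: [-3.139, -0.002, -1.227]
contact_force: [0.1, -0.5, -0.6]
opening: 0.0391
```

Emit:
play_rows --series '[5, 4, 1.6, 0, 0, 5, 8, 3.2, 0, 0, 5, 9.35, 3.7, 0, 0, 5, 9.35, 3.7, 0, 0, 5, 9.35, 3.7, 0, 0]'

```text
time_s: 6.15
ee_pos: [0.562, -0.1201, 0.3145]
eef_rot: [3.141, 0.0, -1.232]
contact_force: [0.1, 0.3, -0.3]
opening: 0.0501
```

```bash
python3 - <<'E'
from h import *
s,c,im=look('w4'); t=snapshot('top'); save('t4',t)
print('knob expect px',proj(c,[.5625,-.124,.06]).round(), 'body',proj(c,[.5625,-.124,.032]).round())
ct=calibration('top'); 
for n,x,y in(('stray',569.6,105.3),('a',564.5,66),('b',526.8,48.5),('mid',530,90)):
    u,v=proj(ct,[x/1000,y/1000,.037]); q=circ(t,u,v,10.7); print(n,q.round(1),(cast(ct,q[0],q[1],.037)*1000).round(1))
A=cv2.resize(t[185:280,170:265],(400,400),interpolation=cv2.INTER_CUBIC); B=cv2.resize(im,(400,300)); B=np.vstack([B,np.zeros((100,400,3),np.uint8)])
save('v4',np.hstack([A,B]))
E
```

```text
t 6.15 p [ 562.  -120.1  314.5] rot [ 3.141  0.    -1.232] F [ 0.1  0.3 -0.3] op 50.1
knob expect px [288. 226.] body [287. 214.]
stray [205.2 212.   11.2] [565.9 110.6  37. ]
a [228.3 213.5  11.7] [563.9  66.6  37. ]
b [237.5 233.5  11. ] [526.3  48.2  37. ]
mid [216.3 230.   11.7] [532.2  88.5  37. ]
```

View pics/v4.png

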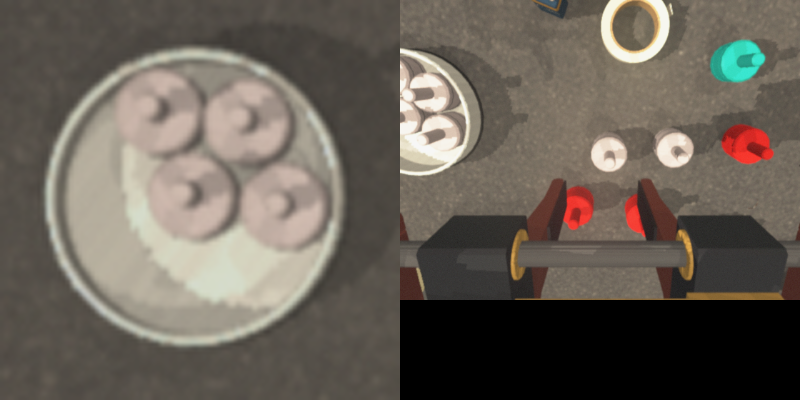

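The crop shows the stray touching rim_a, with centres about 40 mm apart. In the wrist view, weight 1's knob is near (291,234) and weight 2's near (398,214).

```bash
python3 - <<'E'
from h import *
im=cv2.imread('pics/w4.png')[:,:,::-1]; c=np.load('pics/w4.npy',allow_pickle=True).item(); s=robot.get_state()
for n,kx,ky,p in(('w1',291,234,(.5625,-.124)),('w2',398,214,(.5925,-.1907))):
    print(n,'knob',(cast(c,kx,ky,.06)*1000).round(1))
    u,v=proj(c,[*p,.032]); q=circ(im,u,v,25); print(q.round(1),(cast(c,q[0],q[1],.032)*1000).round(1))
    # full silhouette mask: pale, unsaturated, bright -> centroid ~ mid height
    w=45; u0,v0=int(u)-w,int(v)-w; sub=np.ascontiguousarray(im[v0:v0+2*w,u0:u0+2*w]); m=(sub.min(2)>115).astype(np.uint8)
    n_,l,stt,cen=cv2.connectedComponentsWithStats(m); i=1+np.argmax(stt[1:,4]); print('blob',stt[i],cen[i]+[u0,v0],(cast(c,*(cen[i]+[u0,v0]),.03)*1000).round(1))
E
```

```text
w1 knob [ 557.3 -128.2   60. ]
[291.7 215.5  24.5] [ 562.4 -127.6   32. ]
blob [  25   19   51   55 2119] [291.56016989 214.97593204] [ 562.3 -127.6   30. ]
w2 knob [ 596.  -193.4   60. ]
[383.7 207.   26.7] [ 592.6 -192.5   32. ]
blob [  20   21   55   53 2223] [382.4080072  207.75483581] [ 591.4 -192.5   30. ]
```

```bash
python3 -c "
from h import *
st(); s=robot.get_state(); d=np.array([.5622,-.1268])-s['ee_pos'][:2]; totool(s,*d)"
```

```text
t 6.25 p [ 562.2 -118.3  314.5] rot [ 3.141  0.    -1.229] F [0.7 0.8 0.1] op 49.9
tx,ty cm [0.8  0.28]
```

Emit:
play_rows --series '[4, 0.8, 0.28, 3, 0, 4, 0.8, 0.28, 6, 0, 3, 0.8, 0.28, 8.5, 0, 3, 0.8, 0.28, 9.3, 0, 3, 0.8, 0.28, 9.6, 0, 3, 0.8, 0.28, 9.6, 0, 0.8, 0.8, 0.28, 9.6, 0, 0.8, 0.8, 0.28, 9.6, 0, 0.8, 0.8, 0.28, 9.6, 0, 0.8, 0.8, 0.28, 9.6, 0, 0.8, 0.8, 0.28, 9.6, 0, 0.8, 0.8, 0.28, 9.6, 0]' --squeeze 25

```text
time_s: 7.25
ee_pos: [0.5629, -0.1277, 0.2199]
eef_rot: [-3.14, -0.001, -1.229]
contact_force: [-0.3, 1.2, 7.0]
opening: 0.0113
```

```bash
python3 - <<'E'
from h import *
s,c,im=look('w5')
print(proj(c,list(s['ee_pos'][:2])+[.06]).round(1))
E
```

```text
t 7.25 p [ 562.9 -127.7  219.9] rot [-3.140e+00 -1.000e-03 -1.229e+00] F [-0.3  1.2  7. ] op 11.3
[281.7 293.1]
```

Emit:
play_rows --series '[0.8, 0, 0, -1, 0, 0.8, 0, 0, -3, 0, 0.8, 0, 0, -6, 0, 0.8, 0, 0, -8.5, 0, 0.8, 0, 0, -8.5, 0, 0.8, 0, 0, -8.5, 0]'

```text
time_s: 7.8
ee_pos: [0.5625, -0.1276, 0.3052]
eef_rot: [-3.139, -0.002, -1.229]
contact_force: [-0.9, -0.7, -1.5]
opening: 0.0112
```

```bash
python3 - <<'E'
from h import *
s,c,im=look('w6')
p=s['ee_pos']
print('knob tip if centred, z=tcp-.154..-.157', proj(c,[p[0],p[1],p[2]-.157]).round(1))
g=im[270:320,240:330]
save('w6c',np.hstack([cv2.resize(im[190:330,200:380],(720,560),interpolation=cv2.INTER_CUBIC)]))
E
```

```text
t 7.8 p [ 562.5 -127.6  305.2] rot [-3.139e+00 -2.000e-03 -1.229e+00] F [-0.9 -0.7 -1.5] op 11.2
knob tip if centred, z=tcp-.154..-.157 [281.5 296.6]
```

View pics/w6c.png

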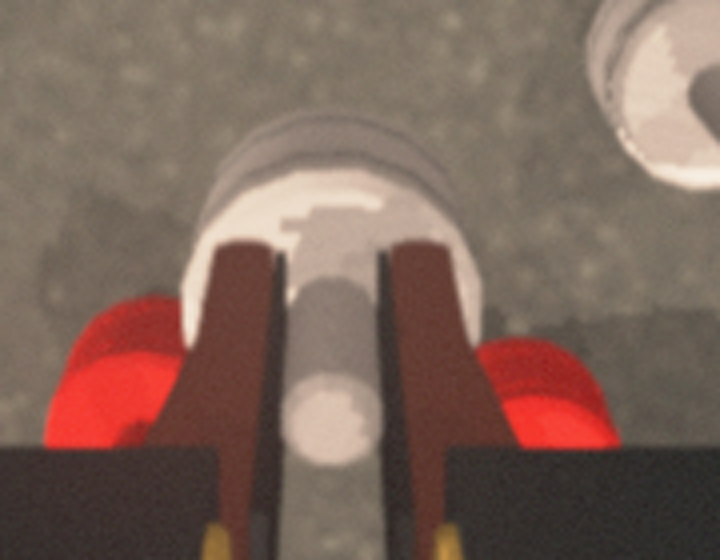

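Weight 1 is held, with its knob tip at (283,294), so it sits centred within about 1 mm. I carry it over the tub to the place next to the stray.

Emit:
play_rows --series '[0.8, -2, -0.5, 0, 0, 0.8, -5.5, -1.4, 0, 0, 0.8, -9, -2.3, 0, 0, 0.8, -12.5, -3.1, 0, 0, 0.8, -16, -4, 0, 0, 0.8, -19.5, -4.9, 0, 0, 0.8, -22.5, -5.7, 0, 0, 0.8, -24.5, -6.2, 0, 0, 0.8, -25.29, -6.39, 0, 0, 0.8, -25.29, -6.39, 0, 0, 0.8, -25.29, -6.39, 0, 0, 0.8, -25.29, -6.39, 0, 0]'

```text
time_s: 8.85
ee_pos: [0.5376, 0.1312, 0.303]
eef_rot: [3.14, -0.0, -1.23]
contact_force: [0.9, -0.5, -1.8]
opening: 0.0112
```

```bash
python3 - <<'E'
from h import *
s,c,im=look('w7'); s=robot.get_state(); st(s); d=np.array([.538,.1321])-s['ee_pos'][:2]; totool(s,*d)
save('w7c',cv2.resize(im[130:330,170:430],(780,600),interpolation=cv2.INTER_CUBIC))
p=s['ee_pos']
for n,P in(('stray knob',(.5696,.1053,.065)),('stray body',(.5696,.1053,.037)),('centre rim',(.531,.0907,.03)),('midknob',(.531,.0907,.065))): print(n,((proj(c,P)-[170,130])*3).round())
E
```

```text
t 8.85 p [537.6 131.2 303. ] rot [ 3.14 -0.   -1.23] F [ 0.9 -0.5 -1.8] op 11.2
t 8.9 p [537.7 131.  303.2] rot [ 3.14 -0.   -1.23] F [ 0.6  0.8 -2.8] op 11.2
tx,ty cm [-0.1  -0.06]
stray knob [501. 211.]
stray body [484. 181.]
centre rim [477. 332.]
midknob [497. 389.]
```

View pics/w7c.png

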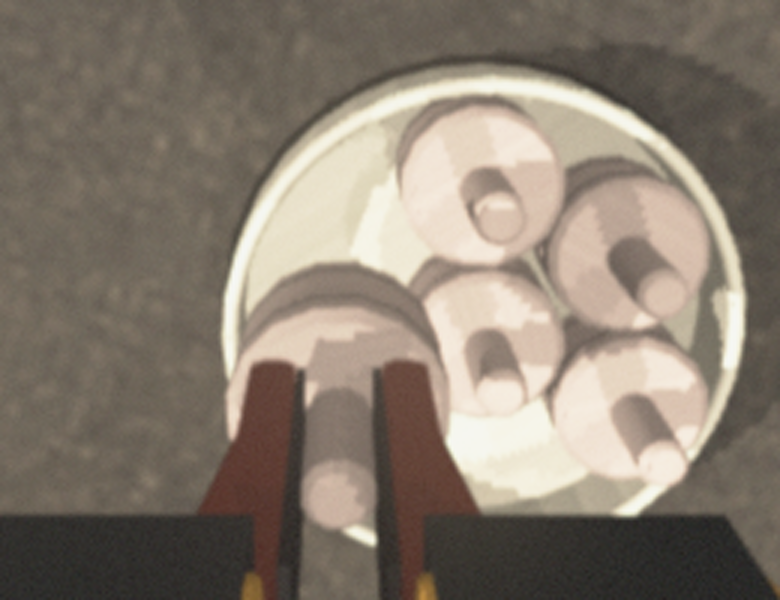

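Weight 1 hangs over its place. The stray's knob is at crop (498,217) against a predicted (501,211), and the middle's at (500,390) against (497,389), so the estimates hold to about 1 mm. Next I refine rim_a, rim_b and the tub from this view.

```bash
python3 - <<'E'
from h import *
from scipy.optimize import least_squares
im=cv2.imread('pics/w7.png')[:,:,::-1]; c=np.load('pics/w7.npy',allow_pickle=True).item()
for n,u,v in(('stray',498,217),('a',662,294),('b',663,464),('mid',500,390)): print(n,(cast(c,u/3+170,v/3+130,.065)*1000).round(1))
for n,u,v in(('stray',485,182),('a',630,248),('b',630,405),('mid',487,342)): print(n,'body',(cast(c,u/3+170,v/3+130,.037)*1000).round(1))
g=cv2.cvtColor(np.ascontiguousarray(im),cv2.COLOR_RGB2GRAY)
cu,cv_=proj(c,[.531,.0907,.03]); pts=[]
for a in np.arange(0,360,3):
    for r in np.arange(.075,.058,-.00025):
        P=np.array([.531+r*np.cos(np.radians(a)),.0907+r*np.sin(np.radians(a)),.03]); u,v=proj(c,P)
        if v>290 or (v>220 and u<320): break
        if g[int(round(v)),int(round(u))]>165: pts.append(P[:2]*1000); break
pts=np.array(pts); f=least_squares(lambda p:np.hypot(*(pts-p[:2]).T)-p[2],[530,90,67],loss='soft_l1'); print('tub',f.x.round(1),len(pts),np.abs(f.fun).mean().round(2))
E
```

```text
stray [568.2 105.5  65. ]
a [564.   65.2  65. ]
b [526.3  47.7  65. ]
mid [531.   89.9  65. ]
stray body [569.5 105.   37. ]
a body [566.   65.6  37. ]
b body [527.7  48.5  37. ]
mid body [531.6  89.2  37. ]
tub [529.9  89.8  67.1] 66 0.32
```

Emit:
play_rows --series '[0.8, -0.08, 0.07, 0, 0, 0.8, -0.08, 0.07, 1.5, 0, 0.8, -0.08, 0.07, 3, 0, 0.8, -0.08, 0.07, 4.2, 0, 0.8, -0.08, 0.07, 5, 0, 0.8, -0.08, 0.07, 5.6, 0, 0.8, -0.08, 0.07, 6, 0, 0.8, -0.08, 0.07, 6.4, 0, 0.8, -0.08, 0.07, 6.4, 0]'

```text
time_s: 9.65
ee_pos: [0.5368, 0.1326, 0.2392]
eef_rot: [3.141, -0.0, -1.229]
contact_force: [0.1, -0.3, -1.6]
opening: 0.0113
```

Emit:
play_rows --series '[0.8, 0, 0, 0.3, 0, 0.8, 0, 0, 0.6, 0, 0.8, 0, 0, 0.9, 0, 0.8, 0, 0, 1.15, 0, 0.8, 0, 0, 1.3, 0, 0.8, 0, 0, 1.4, 0, 0.8, 0, 0, 1.4, 0, 0.8, 0, 0, 1.4, 0]'

```text
time_s: 10.32
ee_pos: [0.5368, 0.1327, 0.2255]
eef_rot: [3.141, 0.0, -1.229]
contact_force: [1.0, -2.9, -3.3]
opening: 0.0114
```

```bash
python3 -c "
from h import *
st()"
```

```text
t 10.32 p [536.8 132.7 225.5] rot [ 3.141  0.    -1.229] F [ 1.  -2.9 -3.3] op 11.4
```

The weight is inside with its underside about 0.5 mm above the floor, lightly touching the wall. I settle it and release.

Emit:
play_rows --series '[0.8, 0.06, 0, 0.04, 0, 0.8, 0.08, 0, 0.08, 0, 0.8, 0.08, 0, 0.08, 0, 0.8, 0.08, 0, 0.08, 0]'

```text
time_s: 10.65
ee_pos: [0.5371, 0.1322, 0.225]
eef_rot: [-3.141, 0.0, -1.229]
contact_force: [-0.3, -0.4, 0.3]
opening: 0.0112
```

Emit:
play_rows --series '[2.4, 0, 0, 0, 0, 2.4, 0, 0, 0, 0, 2.4, 0, 0, 0, 0, 2.4, 0, 0, -1, 0, 2.4, 0, 0, -3, 0, 2.4, 0, 0, -6, 0, 3, 0, 0, -9, 0, 5, 0, 0, -9, 0, 5, 0, 0, -9, 0]'

```text
time_s: 11.4
ee_pos: [0.5377, 0.1321, 0.3173]
eef_rot: [-3.137, -0.001, -1.229]
contact_force: [-0.6, 0.1, 0.4]
opening: 0.0396
```

```bash
python3 -c "
from h import *
t=snapshot('top'); save('t8',t); s=robot.get_state(); st(s); print(s['joint_pos'].round(2)); d=np.array([.592,-.1925])-s['ee_pos'][:2]; totool(s,*d)"
```

```text
t 11.45 p [537.1 132.  315.8] rot [-3.14  -0.    -1.229] F [-0.4 -0.4 -0.9] op 44.0
[0.22 0.44 1.85 0.   0.85 1.45]
tx,ty cm [32.41  5.7 ]
```

Emit:
play_rows --series '[4, 3, 0.5, 0, 0, 4, 6.5, 1.2, 0, 0, 4, 10, 1.8, 0, 0, 4, 13.7, 2.4, 0, 0, 4, 17.4, 3.1, 0, 0, 4, 21, 3.7, 0, 0, 4, 24.7, 4.4, 0, 0, 4, 28.2, 5, 0, 0, 4, 31, 5.5, 0, 0, 4, 32.4, 5.7, 0, 0, 4, 32.4, 5.7, 0, 0, 4, 32.4, 5.7, 0, 0]'

```text
time_s: 12.45
ee_pos: [0.5915, -0.1923, 0.3137]
eef_rot: [3.14, 0.002, -1.23]
contact_force: [0.1, -0.0, -0.3]
opening: 0.04
```

```bash
cat >> h.py <<'E'
def weight(im,c,x,y):
    u,v=proj(c,[x,y,.032]); w=45; u0,v0=int(u)-w,int(v)-w
    q=circ(im,u,v,25); print('hough',q.round(1),(cast(c,q[0],q[1],.032)*1000).round(1))
    m=(im[v0:v0+2*w,u0:u0+2*w].min(2)>115).astype(np.uint8)
    n_,l,stt,cen=cv2.connectedComponentsWithStats(m); i=1+np.argmax(stt[1:,4]); print('blob',stt[i],(cast(c,*(cen[i]+[u0,v0]),.03)*1000).round(1))
E
python3 -c "
from h import *
s,c,im=look('w9'); weight(im,c,.5922,-.1925); s=robot.get_state(); st(s); totool(s,*(np.array([.5922,-.1925])-s['ee_pos'][:2]))"
```

```text
t 12.45 p [ 591.5 -192.3  313.7] rot [ 3.14e+00  2.00e-03 -1.23e+00] F [ 0.1 -0.  -0.3] op 40.0
hough [284.8 214.3  24. ] [ 590.8 -194.    32. ]
blob [  23   18   51   55 2122] [ 591.3 -194.3   30. ]
t 12.5 p [ 591.5 -191.4  313.9] rot [ 3.140e+00  2.000e-03 -1.229e+00] F [ 0.4 -0.9 -0.2] op 39.8
tx,ty cm [ 0.12 -0.03]
```

Emit:
play_rows --series '[3.5, 0.22, 0.09, 3, 0, 3, 0.22, 0.09, 6, 0, 3, 0.22, 0.09, 8.4, 0, 3, 0.22, 0.09, 9.2, 0, 3, 0.22, 0.09, 9.5, 0, 3, 0.22, 0.09, 9.5, 0, 0.8, 0.22, 0.09, 9.5, 0, 0.8, 0.22, 0.09, 9.5, 0, 0.8, 0.22, 0.09, 9.5, 0, 0.8, 0.22, 0.09, 9.5, 0, 0.8, 0.22, 0.09, 9.5, 0, 0.8, 0.22, 0.09, 9.5, 0]'

```text
time_s: 13.5
ee_pos: [0.5924, -0.1948, 0.2212]
eef_rot: [-3.14, -0.001, -1.229]
contact_force: [-0.4, 3.2, 6.8]
opening: 0.0108
```

Emit:
play_rows --series '[0.8, 0, 0, -1, 0, 0.8, 0, 0, -3, 0, 0.8, 0, 0, -6, 0, 0.8, 0, 0, -8.5, 0, 0.8, 0, 0, -8.5, 0, 0.8, 0, 0, -8.5, 0]'

```text
time_s: 14.0
ee_pos: [0.5921, -0.195, 0.3063]
eef_rot: [-3.139, -0.002, -1.229]
contact_force: [-0.4, 0.1, -4.1]
opening: 0.0114
```

```bash
python3 - <<'E'
from h import *
s,c,im=look('w10'); s0=np.array(cv2.imread('pics/w6.png')[:,:,::-1])
# shift of the held knob tip against the w6 picture (known: 283.2,294.5, +0.6 mm in tool y)
T=s0[278:306,264:303]; r=cv2.matchTemplate(np.ascontiguousarray(im[262:322,250:318]),np.ascontiguousarray(T),cv2.TM_CCOEFF_NORMED); _,m,_,l=cv2.minMaxLoc(r); print('shift px',l[0]+250-264,l[1]+262-278,round(m,3))
s=robot.get_state(); st(s); totool(s,*(np.array([.4931,.0729])-s['ee_pos'][:2]))
E
```

```text
t 14.0 p [ 592.1 -195.   306.3] rot [-3.139e+00 -2.000e-03 -1.229e+00] F [-0.4  0.1 -4.1] op 11.4
shift px 0 -1 0.995
t 14.05 p [ 591.4 -194.7  304.7] rot [ 3.141  0.    -1.229] F [ 0.  -0.2 -3. ] op 11.6
tx,ty cm [-28.51   0.3 ]
```

Emit:
play_rows --series '[0.8, -2, 0, 0, 0, 0.8, -5.5, 0.1, 0, 0, 0.8, -9, 0.1, 0, 0, 0.8, -12.5, 0.15, 0, 0, 0.8, -16, 0.2, 0, 0, 0.8, -19.5, 0.2, 0, 0, 0.8, -23, 0.3, 0, 0, 0.8, -26, 0.3, 0, 0, 0.8, -28, 0.3, 0, 0, 0.8, -28.5, 0.3, 0, 0, 0.8, -28.5, 0.3, 0, 0, 0.8, -28.5, 0.3, 0, 0]'

```text
time_s: 15.05
ee_pos: [0.4934, 0.0724, 0.304]
eef_rot: [3.14, 0.0, -1.228]
contact_force: [-0.7, -0.0, -2.7]
opening: 0.0114
```

```bash
python3 - <<'E'
from h import *
s,c,im=look('w11'); s=robot.get_state(); st(s); totool(s,*(np.array([.4928,.0727])-s['ee_pos'][:2]))
for n,P in(('mid',(.5312,.0896,.037)),('stray',(.5693,.1053,.037)),('w1',(.5366,.132,.037))):
    u,v=proj(c,P); q=circ(im,u,v,26); print(n,np.round([u,v]),q.round(1),(cast(c,q[0],q[1],.037)*1000).round(1))
E
```

```text
t 15.05 p [493.4  72.4 304. ] rot [ 3.14   0.    -1.228] F [-0.7 -0.  -2.7] op 11.4
t 15.1 p [493.7  72.  304.2] rot [ 3.141 -0.    -1.229] F [ 0.2 -0.  -3. ] op 11.2
tx,ty cm [-0.09  0.06]
mid [277. 163.] [277.2 165.3  26.1] [529.3  89.1  37. ]
stray [274. 101.] [263.3  96.5  25.7] [569.6 113.   37. ]
w1 [222. 134.] [222.3 134.7  28.5] [536.6 131.5  37. ]
```

Emit:
play_rows --series '[0.8, -0.09, 0.06, 0, 0, 0.8, -0.09, 0.06, 1.5, 0, 0.8, -0.09, 0.06, 3, 0, 0.8, -0.09, 0.06, 4.2, 0, 0.8, -0.09, 0.06, 5, 0, 0.8, -0.09, 0.06, 5.6, 0, 0.8, -0.09, 0.06, 6, 0, 0.8, -0.09, 0.06, 6.3, 0, 0.8, -0.09, 0.06, 6.3, 0]'

```text
time_s: 15.85
ee_pos: [0.4928, 0.0732, 0.2416]
eef_rot: [3.141, 0.0, -1.229]
contact_force: [-0.2, 0.7, -3.5]
opening: 0.011
```

Emit:
play_rows --series '[0.8, 0, 0, 0.3, 0, 0.8, 0, 0, 0.6, 0, 0.8, 0, 0, 0.9, 0, 0.8, 0, 0, 1.15, 0, 0.8, 0, 0, 1.3, 0, 0.8, 0, 0, 1.4, 0, 0.8, 0, 0, 1.4, 0, 0.8, 0, 0, 1.4, 0]'

```text
time_s: 16.52
ee_pos: [0.4927, 0.0734, 0.2278]
eef_rot: [3.142, 0.0, -1.229]
contact_force: [0.2, -0.1, -4.0]
opening: 0.0107
```

```bash
python3 -c "
from h import *
st()"
```

```text
t 16.52 p [492.7  73.4 227.8] rot [ 3.142  0.    -1.229] F [ 0.2 -0.1 -4. ] op 10.7
```

Emit:
play_rows --series '[0.8, 0, 0, 0.08, 0, 0.8, 0, 0, 0.14, 0, 0.8, 0, 0, 0.18, 0, 0.8, 0, 0, 0.18, 0, 0.8, 0, 0, 0.18, 0]'

```text
time_s: 16.93
ee_pos: [0.4927, 0.0734, 0.2262]
eef_rot: [-3.141, -0.0, -1.229]
contact_force: [-1.0, 0.9, -0.5]
opening: 0.0111
```

```bash
python3 -c "
from h import *
st()"
```

```text
t 16.93 p [492.7  73.4 226.2] rot [-3.141 -0.    -1.229] F [-1.   0.9 -0.5] op 11.1
```

The weight is on the floor (the force has dropped to about 0). I release, rise and go to weight 3.

Emit:
play_rows --series '[2.4, 0, 0, 0, 0, 2.4, 0, 0, 0, 0, 2.4, 0, 0, 0, 0, 2.4, 0, 0, -1, 0, 2.4, 0, 0, -3, 0, 2.4, 0, 0, -6, 0, 3, 0, 0, -9, 0, 4, 2.5, 0.9, -9, 0, 4, 5.7, 2, -9, 0, 4, 8, 2.7, -9, 0, 4, 9, 3, -9, 0, 4, 9, 3, -9, 0]'

```text
time_s: 17.93
ee_pos: [0.4947, -0.023, 0.3168]
eef_rot: [-3.141, -0.0, -1.232]
contact_force: [0.1, -1.0, 0.8]
opening: 0.0395
```

Emit:
play_rows --series '[4, 2.5, 0.8, 0, 0, 4, 6, 2, 0, 0, 4, 9.5, 3.2, 0, 0, 4, 13, 4.4, 0, 0, 4, 16.5, 5.6, 0, 0, 4, 20, 6.8, 0, 0, 4, 23, 7.8, 0, 0, 4, 25, 8.5, 0, 0, 4, 25.6, 8.66, 0, 0, 4, 25.6, 8.66, 0, 0, 4, 25.6, 8.66, 0, 0]'

```text
time_s: 18.85
ee_pos: [0.4989, -0.2905, 0.3158]
eef_rot: [3.141, 0.001, -1.229]
contact_force: [-0.4, 1.0, -0.4]
opening: 0.0399
```

```bash
python3 -c "
from h import *
s,c,im=look('w12'); weight(im,c,.499,-.292); s=robot.get_state(); st(s); totool(s,*(np.array([.499,-.292])-s['ee_pos'][:2]))"
```

```text
t 18.85 p [ 498.9 -290.5  315.8] rot [ 3.141e+00  1.000e-03 -1.229e+00] F [-0.4  1.  -0.4] op 39.9
hough [283.7 212.7  25. ] [ 498.9 -291.2   32. ]
blob [  18   16   53   56 2251] [ 499.2 -291.    30. ]
t 18.9 p [ 498.9 -290.1  315.8] rot [ 3.141e+00  1.000e-03 -1.228e+00] F [0.7 0.7 0.3] op 39.9
tx,ty cm [0.18 0.05]
```

Emit:
play_rows --series '[3.5, 0.1, 0.03, 3, 0, 3, 0.1, 0.03, 6, 0, 3, 0.1, 0.03, 8.5, 0, 3, 0.1, 0.03, 9.3, 0, 3, 0.1, 0.03, 9.7, 0, 3, 0.1, 0.03, 9.7, 0, 0.8, 0.1, 0.03, 9.7, 0, 0.8, 0.1, 0.03, 9.7, 0, 0.8, 0.1, 0.03, 9.7, 0, 0.8, 0.1, 0.03, 9.7, 0, 0.8, 0.1, 0.03, 9.7, 0, 0.8, 0.1, 0.03, 9.7, 0]'

```text
time_s: 19.9
ee_pos: [0.4992, -0.2929, 0.2201]
eef_rot: [-3.14, -0.001, -1.229]
contact_force: [-0.6, 1.5, 6.5]
opening: 0.0114
```

Emit:
play_rows --series '[0.8, 0, 0, -1, 0, 0.8, 0, 0, -3, 0, 0.8, 0, 0, -6, 0, 0.8, 0, 0, -8.5, 0, 0.8, 0, 0, -8.5, 0, 0.8, 0, 0, -8.5, 0]'

```text
time_s: 20.4
ee_pos: [0.499, -0.293, 0.3056]
eef_rot: [-3.14, -0.003, -1.229]
contact_force: [-1.0, -0.3, -2.5]
opening: 0.0109
```

```bash
python3 - <<'E'
from h import *
s,c,im=look('w13'); s0=np.array(cv2.imread('pics/w6.png')[:,:,::-1])
T=s0[278:306,264:303]; r=cv2.matchTemplate(np.ascontiguousarray(im[262:322,250:318]),np.ascontiguousarray(T),cv2.TM_CCOEFF_NORMED); _,m,_,l=cv2.minMaxLoc(r); print('shift px',l[0]+250-264,l[1]+262-278,round(m,3))
s=robot.get_state(); st(s); totool(s,*(np.array([.497,.1148])-s['ee_pos'][:2]))
# placed weights in latest pictures
t=snapshot('top'); save('t13',t); ct=calibration('top')
for n,x,y in(('w1',536.6,132),('w2',492.7,73.4),('stray',569.3,105.3),('mid',530.5,89.5)):
    u,v=proj(ct,[(x-1.6)/1000,(y-.6)/1000,.037]); q=circ(t,u,v,10.7); print(n,np.round([u,v],1),q.round(1))
E
```

```text
t 20.4 p [ 499.  -293.   305.6] rot [-3.140e+00 -3.000e-03 -1.229e+00] F [-1.  -0.3 -2.5] op 10.9
shift px 0 -1 0.995
t 20.45 p [ 498.5 -292.6  304.1] rot [-3.142 -0.    -1.229] F [ 1.1 -0.2 -2.9] op 11.3
tx,ty cm [-38.43 -13.51]
w1 [193.7 228.1] [191.3 227.3  11. ]
w2 [224. 252.] [223.3 251.8  11.4]
stray [208.3 211.1] [206.7 211.8  11.7]
mid [216.1 231.7] [215.7 231.   11.2]
```

Emit:
play_rows --series '[0.8, -2, -0.7, 0, 0, 0.8, -5.3, -1.9, 0, 0, 0.8, -8.6, -3, 0, 0, 0.8, -11.9, -4.2, 0, 0, 0.8, -15.2, -5.4, 0, 0, 0.8, -18.5, -6.5, 0, 0, 0.8, -21.8, -7.7, 0, 0, 0.8, -25.1, -8.9, 0, 0, 0.8, -28, -9.9, 0, 0, 0.8, -30, -10.6, 0, 0, 0.8, -30, -10.6, 0, 0]'

```text
time_s: 21.42
ee_pos: [0.4973, 0.0285, 0.3025]
eef_rot: [3.139, 0.002, -1.226]
contact_force: [-0.6, 0.2, -1.7]
opening: 0.0113
```

Emit:
play_rows --series '[0.8, -2, -0.7, 0, 0, 0.8, -5, -1.8, 0, 0, 0.8, -7.5, -2.7, 0, 0, 0.8, -8.4, -3, 0, 0, 0.8, -8.4, -3, 0, 0, 0.8, -8.4, -3, 0, 0, 0.8, -8.4, -3, 0, 0]'

```text
time_s: 22.0
ee_pos: [0.4981, 0.1135, 0.3035]
eef_rot: [3.14, -0.0, -1.23]
contact_force: [-0.2, 0.2, -2.0]
opening: 0.0114
```

```bash
python3 - <<'E'
from h import *
s,c,im=look('w14'); s=robot.get_state(); st(s); totool(s,*(np.array([.4977,.1156])-s['ee_pos'][:2]))
save('w14c',cv2.resize(im[90:330,140:460],(800,600),interpolation=cv2.INTER_CUBIC))
for n,P in(('w1',(.5366,.132)),('w2',(.4926,.0733)),('mid',(.5307,.0896)),('stray',(.5693,.1053))): print(n,((proj(c,[*P,.065])-[140,90])*2.5).round(),'body',((proj(c,[*P,.037])-[140,90])*2.5).round())
E
```

```text
t 22.0 p [498.1 113.5 303.5] rot [ 3.14 -0.   -1.23] F [-0.2  0.2 -2. ] op 11.4
t 22.05 p [498.1 113.4 303.7] rot [ 3.14 -0.   -1.23] F [ 0.6  0.3 -1.7] op 11.1
tx,ty cm [-0.22 -0.03]
w1 [337. 194.] body [340. 177.]
w2 [490. 419.] body [476. 381.]
mid [486. 271.] body [473. 246.]
stray [486. 104.] body [471.  97.]
```

View pics/w14c.png

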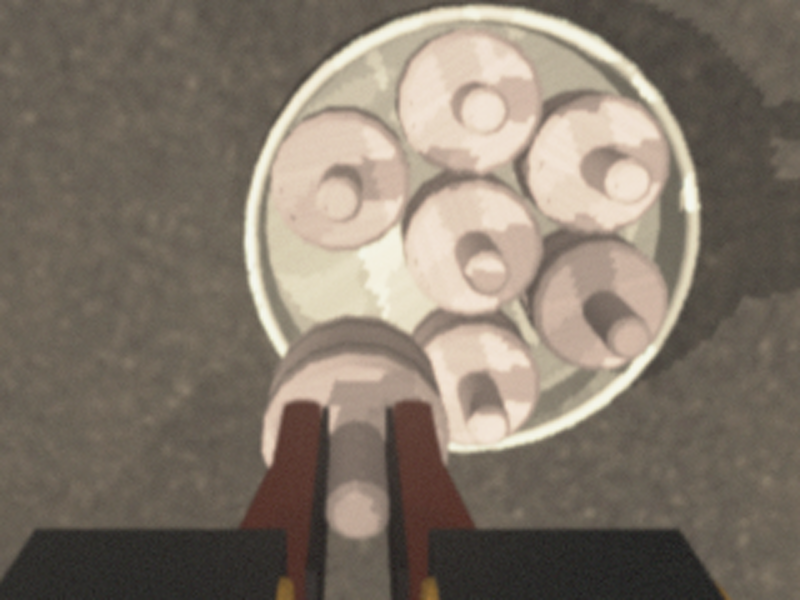

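Six weights stand upright as predicted: w1's knob is at (339,197) and w2's at (490,425), both within about 1 mm. The free place is clear, so I descend.

Emit:
play_rows --series '[0.8, -0.15, -0.03, 0, 0, 0.8, -0.15, -0.03, 1.5, 0, 0.8, -0.15, -0.03, 3, 0, 0.8, -0.15, -0.03, 4.2, 0, 0.8, -0.15, -0.03, 5, 0, 0.8, -0.15, -0.03, 5.4, 0, 0.8, -0.15, -0.03, 5.4, 0, 0.8, -0.15, -0.03, 5.4, 0]'

```text
time_s: 22.72
ee_pos: [0.4983, 0.116, 0.2503]
eef_rot: [-3.141, -0.0, -1.229]
contact_force: [0.1, -0.4, -2.6]
opening: 0.0111
```

```bash
python3 -c "
from h import *
s=robot.get_state(); st(s); totool(s,*(np.array([.4977,.1156])-s['ee_pos'][:2]))"
```

```text
t 22.72 p [498.3 116.  250.3] rot [-3.141 -0.    -1.229] F [ 0.1 -0.4 -2.6] op 11.1
tx,ty cm [0.02 0.06]
```

Floor is at TCP 0.2251, so 25.2 mm to go.

Emit:
play_rows --series '[0.8, 0.02, 0.06, 0.3, 0, 0.8, 0.02, 0.06, 0.6, 0, 0.8, 0.02, 0.06, 0.9, 0, 0.8, 0.02, 0.06, 1.2, 0, 0.8, 0.02, 0.06, 1.5, 0, 0.8, 0.02, 0.06, 1.8, 0, 0.8, 0.02, 0.06, 2.1, 0, 0.8, 0.02, 0.06, 2.35, 0, 0.8, 0.02, 0.06, 2.35, 0, 0.8, 0.02, 0.06, 2.35, 0]'

```text
time_s: 23.55
ee_pos: [0.4976, 0.1158, 0.2263]
eef_rot: [3.141, -0.0, -1.229]
contact_force: [0.4, -1.1, -3.4]
opening: 0.0114
```

```bash
python3 -c "
from h import *
st()"
```

```text
t 23.55 p [497.6 115.8 226.3] rot [ 3.141 -0.    -1.229] F [ 0.4 -1.1 -3.4] op 11.4
```

Emit:
play_rows --series '[0.8, 0, 0, 0.06, 0, 0.8, 0, 0, 0.13, 0, 0.8, 0, 0, 0.13, 0, 0.8, 0, 0, 0.13, 0]'

```text
time_s: 23.88
ee_pos: [0.4976, 0.1158, 0.2253]
eef_rot: [-3.141, 0.0, -1.229]
contact_force: [0.2, -0.2, -2.5]
opening: 0.0112
```

Emit:
play_rows --series '[2.4, 0, 0, 0, 0, 2.4, 0, 0, 0, 0, 2.4, 0, 0, 0, 0, 2.4, 0, 0, -1, 0, 2.4, 0, 0, -3, 0, 2.4, 0, 0, -6, 0, 3, 0, 0, -9, 0, 4, 0, 3, -10, 0, 4, 0, 6, -10, 0, 4, 0, 8, -10, 0, 4, 0, 8, -10, 0, 4, 0, 8, -10, 0]'

```text
time_s: 24.88
ee_pos: [0.4217, 0.0888, 0.3262]
eef_rot: [-3.14, -0.0, -1.229]
contact_force: [0.9, 0.6, -0.0]
opening: 0.0403
```

```bash
python3 - <<'E'
from h import *
s,c,im=look('w15'); sd=snapshot('side'); save('s15',sd)
A=cv2.resize(im,(400,300)); B=cv2.resize(sd[160:220,235:315],(400,300),interpolation=cv2.INTER_CUBIC); 
C=cv2.resize(im[int(proj(c,[.531,.09,.04])[1])-70:,int(proj(c,[.531,.09,.04])[0])-95:][:140,:190],(400,295),interpolation=cv2.INTER_CUBIC)
t=snapshot('top'); D=cv2.resize(t[120:320,170:437],(400,300))
save('v15',np.vstack([np.hstack([A,B]),np.hstack([D,cv2.resize(C,(400,300))])]))
E
```

```text
t 24.88 p [421.7  88.8 326.2] rot [-3.14  -0.    -1.229] F [ 0.9  0.6 -0. ] op 40.3
```

View pics/v15.png

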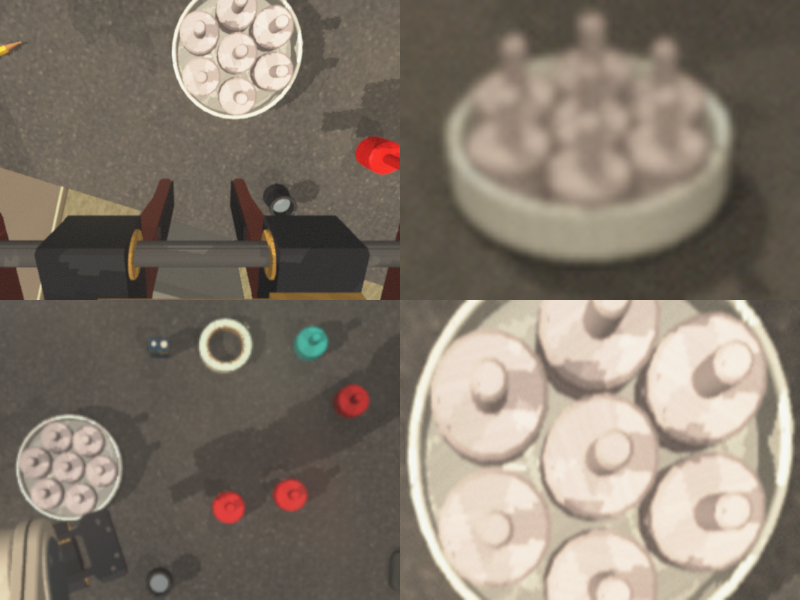

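All seven weights stand upright in the tub in every view. The tape roll, battery and loupe are where they were, and the gripper is clear.

```bash
python3 -c "
from h import *
job.finish_job(); st()"
```

```text
the job is handed in; nothing more can be done
the job is handed in; nothing more can be done
```

The job is done and handed in after about 25 s of the 72 s allowed. I slid the stray along the wall until it was flush with weight_rim_a. Then I put the three desk weights into the remaining places, using the last one to fill the gap between the first two.

- **Last pictures (wrist, side, top):** all seven weights stand upright in the tub. The tape roll, battery and loupe look unmoved, and the gripper is clear. After release the force readings were near zero.
- **Flush contact:** the stray visibly touched weight_rim_a with the centres about 40 mm apart, and the push force had risen to 3.4 N. I didn't measure that gap again after placing the others.
- **Seating:** the first two weights were on the floor before release, shown by the force dropping to about zero. The third still read about its own weight (−2.5 N), with its underside within about 0.2 mm of the floor, so it may have settled by that much.
- **Camera disagreements:** the top camera was off by up to about 4 mm in y from where the gripper found the weights. Some of its circle fits were also a few millimetres out, so I placed by the wrist camera and grip positions. Those mostly agreed to 1–2 mm, apart from a few wrist circle fits that I ignored.

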